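# Tighten the neck press with the click driver

### The arm

A 7-joint arm with a two-finger parallel gripper is mounted at the origin on the work surface. World frame = base frame: x ahead of the robot, y to its left, z up, the work surface at z = 0. Lengths are in m, angles in rad, forces in N, time in s.
With the tool pointing down it reaches from about 0.425 to 0.825 m from the base axis. Payload 3.6 kg.
Tool frame: the origin (TCP) lies midway between the tips of the shut fingers; the grasp point (between the pads) lies behind it (manip.grip_point_offset is the z of the grasp point in the tool frame, in m); z points along the fingers, y is the line along which they close (so a half turn about z gives the same grasp; the last joint's range is limited). The gripper opens to 85 mm and grips with 20 to 120 N. Pads are 22 mm wide; open, the fingers measure 114 mm over their backs; the gripper's body (76 mm by 85 mm) begins 54 mm behind the grasp point. The pads swing forward as they close: fully open they stand 13 mm farther back than shut.
Start: joints at [1.175, 0.615, -0.013, 1.423, 0.008, 1.103, -0.04], TCP at [0.234, -0.606, 0.231] pointing down, gripper open.
Joint ranges: [-3.12, 3.12], [-0.3, 2.06], [-1.34, 1.32], [0.26, 2.42], [-1.36, 4.5], [0.01, 1.98], [-2.84, 2.84]. Speed limits (rad/s): [2.79, 2.79, 3.14, 3.14, 3.14, 3.14, 3.14].

### API

Orientations are given as a unit quaternion [x, y, z, w].
In Python, from rig import manip gives the robot as it stands.
- The arm moves only by the tool step_arm, never from a script. Its argument "moves" is a list that holds one entry, the list of rows, each a list of 7 numbers: the shift along the tool's x, y, z in mm, then the turn, a rotation vector about the tool's x, y, z in rad, then the finger opening in mm, from 0 to 85.4. A call has 1 to 8 rows; each row shifts and turns the commanded pose from where the row before left it, along the tool's axes as they then stand; what a row does not reach is not made up. A row lasts 1/10 s, in which the tool goes at most 50 mm and 8.59 degrees, less where a joint would pass 70% of its speed; a pose out of reach is approached as far as the arm can. A call is refused whole if a number of a shift passes 50 or a number of a turn 0.15, either way. A call with a gripper value outside its range is refused whole. The fingers move at their own pace and stop on an object; "grip_force" is the grip in N (left out, the last holds). Time passes only in rows, so rows that do not move let the fingers close. It gives the time, the measured TCP pose, the force, the opening and the grip force at its end, in the units of the state.
- manip.sense(): the state, without advancing time (a new reading comes with each control period).
- manip.snapshot(name): name is "scene" or "side" or "wrist"; returns a dict with "color" (384x512x3 uint8, blue, green, red), "camera_matrix" (3x3 intrinsics, pixels), "rvec" (rotation vector, rad) and "tvec" (3), from world to camera coordinates, as OpenCV has them; the wrist camera has in their place "T_tool_cam" (4x4, takes a point from camera to tool coordinates, whose origin is the TCP and whose axes are the flange's). Camera axes: x right, y down, z forward; pixel columns grow to the right and rows downward; lengths in m; the calibration is good to about 2 mm. The wrist camera is an equidistant fisheye: a pixel r from the principal point sees the ray r / f radians off the axis. A picture is of the moment at which its call begins: read the wrist's pose just before it. There is no depth.
- manip.finish_job(): hands the job in; it is judged then, once.
The state is a dict: "t": time; "joints": joint angles; "dq": joint speeds; "effort": joint torques, N m; "ee_pos": TCP position; "tcp_rot": TCP orientation; "contact_force": force on the tool from outside, world axes, zero at the start; "ft_torque": the same for the moment, N m; "finger_gap": opening from 0.0 (shut) to 1.0 (fully open); "grip_force": force on a finger pad.
Only numpy, scipy, OpenCV 4.12 (cv2) and the standard library are available. Lean on these libraries where they do the work, as an engineer would, in place of code of your own. Each camera call takes 0.05 s, during which the arm holds its last target. There are 200 camera calls.

### The job

Take the T-handle click driver out of its wooden stand, fit its socket fully down over the square screw head on top of the guitar-neck press, and turn it clockwise until it clicks, stopping at once: never push on to the end of the handle's give. Leave the screw tight and the driver standing on the screw with the handle sprung back, let go, and leave the other things on the bench alone.

Things in the scene. Friction and masses are not known exactly. Their poses are not given: they have to be found in the camera images.
- driver_grip (a point): Centre of the T-handle of the click driver (loose, about 0.26 kg, upright in its stand at the start): a black bar 80 mm long (x axis), 18 mm thick (y), 30 mm high (z up); this point is half-way up it, 85 mm above the socket's mouth. Grip it across its thickness from above. Below it is a 13 mm shaft 42 mm long.
- driver_click (a point): Click joint between handle and shaft, on the axis at the handle's underside. Rigid to 0.5 N m clockwise seen from above; then it breaks over: the handle gives against the shaft and the torque falls steadily, to half at 0.08 rad of give, till a hard stop at 0.14 rad. Give of 0.03 to 0.1 rad is a clean click. Springs back when eased; no give anticlockwise.
- driver_socket (a point): Centre of the mouth (lower end) of the driver's steel socket. z points up the shaft; x lies along the handle while not clicked, x and y are square to the flats. Square hole 16 mm wide, 22 mm deep, with a mouth flared to about 20 mm over the first 6 mm; outside 24 mm square. Driver 100 mm high in all.
- screw_top (a point): Centre of the top of the press's upright dark steel screw: square head 14 mm wide (flats square to x, y), 24 mm high, on a 26 mm round flange. Driver fully down: socket roof on this top, mouth 22 mm below it. Turns clockwise to tighten, easily (under 0.1 N m), by an unknown 0.3 to 1.0 rad, then stops dead; the socket has about 0.15 rad of play each way on it.
- press_top (a point): Centre of the top face of the press's steel bridge, 108 mm (x) by 40 mm (y), 78 mm above the bench; the screw stands in its middle, its head's top 30 mm higher. The guitar neck, 50 mm wide, its top 49 mm above the bench, lies under it along this frame's y, from 70 mm on the -y side to 505 mm on the +y side. Fixed.
- pad (a point): Underside of the round cork-faced pad, 32 mm across, under the bridge, pushed down by the screw 1.5 mm per rad. It bears on the neck, tight, when 29 mm below press_top; at the start it hangs 0.45 to 1.5 mm higher. Fixed otherwise.
- stand: Wooden stand for the driver, 84 x 84 x 30 mm, fixed; origin under its centre. A round hole 44 mm wide and 24 mm deep in its middle holds the socket end of the driver loosely.
- block: Loose white plastic block 60 x 50 x 40 mm; origin under its centre. Bystander.
- glue: Loose red glue bottle, 52 mm wide, 150 mm high; origin under its centre. Bystander.
- hammer: Small loose brass-headed hammer, 220 mm long, lying along its x axis; origin under it. Bystander.
Mind the look-alikes: they are no part of the job. Of the things that look like the part that bears driver_grip, the middle-sized one is meant.

How it is judged:
By the outcome, as a careful person would: the job done as asked, in the order asked, and still so for the second after the job is handed in, with the robot touching nothing.
It also fails if it takes over 58 s, if anything falls off the work surface, if the arm or the gripper's body presses on something with over 40 N, if the wrist force passes 120 N, or if a joint passes its speed limit or range.

## Working session

There is one attempt and no reset: what is moved stays moved. The work goes in short steps, Python scripts to look and compute and a tool call to move; the robot and the scene stay as the last step left them, time stands still between calls to the robot, and variables do not carry over. Pictures are saved under pics/ and viewed, at most 10 in all, crops included, and the job is handed in when it is done.

Besides the shell and the picture viewer there is one more tool, called as name(argument=value, ...), one argument or row to a line, values as JSON. step_arm: Moves the arm, as the interface text tells. Its arguments: {"type":"object","properties":{"moves":{"type":"array","items":{"type":"array","items":{"type":"array","items":{"type":"number"}}}},"grip_force":{"type":"number"}},"required":["moves"]}

```bash
mkdir -p pics; ls; python3 - <<'E'
from rig import manip
import cv2,numpy as np,pickle
s=manip.sense();print({k:np.round(v,4).tolist() for k,v in s.items()},manip.grip_point_offset)
d={}
for n in("scene","side","wrist"):
    d[n]=manip.snapshot(n);cv2.imwrite(f"pics/{n}0.png",d[n]["color"])
    print(n,{k:np.round(v,4).tolist() for k,v in d[n].items() if k!="color"})
d['s']=s
pickle.dump(d,open("d0.pkl","wb"))
E
```

```text
pics
{'t': 0.0, 'joints': [1.1755, 0.616, -0.0126, 1.4249, 0.0081, 1.1034, -0.0404], 'dq': [-0.0022, -0.0012, -0.0003, 0.0012, -0.0005, 0.002, 0.001], 'effort': [0.0003, -46.9217, 0.2596, -17.1035, 0.0101, 0.0098, 0.0], 'ee_pos': [0.2341, -0.6056, 0.2301], 'tcp_rot': [0.983, 0.1834, -0.0002, -0.0013], 'contact_force': [-0.7562, -0.7959, 0.6057], 'ft_torque': [0.0069, -0.001, 0.0252], 'grip_force': 0.0, 'finger_gap': 1.0013} -0.0187
scene {'camera_matrix': [[464.9826, 0.0, 257.806], [0.0, 464.9826, 192.3363], [0.0, 0.0, 1.0]], 'rvec': [0.716, 2.7871, -0.8213], 'tvec': [0.5604, -0.0665, 1.3249]}
side {'camera_matrix': [[354.9594, 0.0, 257.1645], [0.0, 354.9594, 191.598], [0.0, 0.0, 1.0]], 'rvec': [0.6226, -2.7914, 0.9289], 'tvec': [0.4661, 0.351, 0.5492]}
wrist {'camera_matrix': [[297.3186, 0.0, 255.1929], [0.0, 297.3186, 191.8217], [0.0, 0.0, 1.0]], 'T_tool_cam': [[0.0007, -0.9589, -0.2836, 0.0732], [1.0, 0.0005, 0.0007, 0.0002], [-0.0005, -0.2836, 0.9589, -0.1423], [0.0, 0.0, 0.0, 1.0]]}
```

View pics/scene0.png

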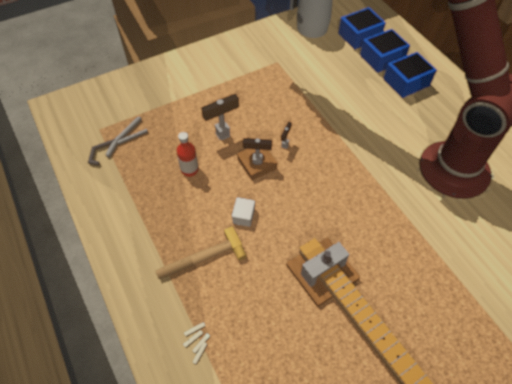

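View pics/side0.png

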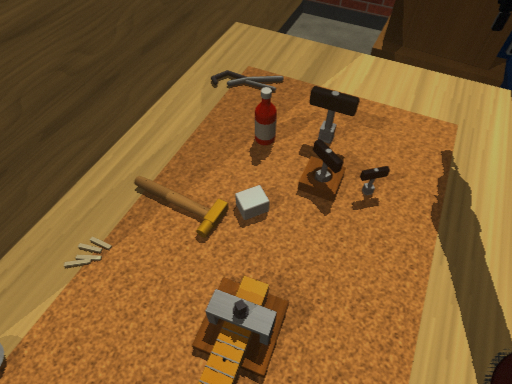

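Three T-handles look alike: large at scene (221,107), middle in the wooden stand at (257,144), and small at (286,130). I choose the middle-sized one in the stand. The press screw is at scene (327,258) and side (240,310). I'll check the choice in a close crop.

```bash
cat > h.py <<'E'
import numpy as np,cv2
from scipy.spatial.transform import Rotation as R
def tri(d,ps,pd):
    P=[];
    for n in("scene","side"):
        c=d[n];P.append(c["camera_matrix"]@np.c_[cv2.Rodrigues(np.array(c["rvec"],float))[0],np.array(c["tvec"]).ravel()])
    X=cv2.triangulatePoints(P[0],P[1],np.array(ps,float).T,np.array(pd,float).T);return (X[:3]/X[3]).T
def cam(s,w):
    T=np.eye(4);T[:3,:3]=R.from_quat(s["tcp_rot"]).as_matrix();T[:3,3]=s["ee_pos"]
    return T@np.array(w["T_tool_cam"])
def pix(s,w,X):
    C=cam(s,w);p=(np.atleast_2d(X)-C[:3,3])@C[:3,:3];K=w["camera_matrix"]
    th=np.arctan2(np.hypot(p[:,0],p[:,1]),p[:,2]);u=p[:,:2]/np.linalg.norm(p[:,:2],axis=1)[:,None]
    return u*th[:,None]*K[0][0]+[K[0][2],K[1][2]]
def onplane(s,w,px,z):
    C=cam(s,w);K=w["camera_matrix"];q=(np.atleast_2d(px)-[K[0][2],K[1][2]])/K[0][0]
    th=np.linalg.norm(q,axis=1)[:,None];r=np.c_[q/th*np.sin(th),np.cos(th)]@C[:3,:3].T
    return C[:3,3]+r*((z-C[2,3])/r[:,2])[:,None]
E
python3 - <<'E'
import cv2,pickle,numpy as np
d=pickle.load(open("d0.pkl","rb"))
def c(n,x,y,w=80,h=60):return cv2.resize(d[n]["color"][y:y+h,x:x+w],(400,300),interpolation=cv2.INTER_CUBIC)
cv2.imwrite("pics/crop0.png",np.vstack([np.hstack([c("scene",220,120),c("side",290,135)]),np.hstack([c("scene",285,230),c("side",200,280)])]))
E
```

```text
(no output)
```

View pics/crop0.png

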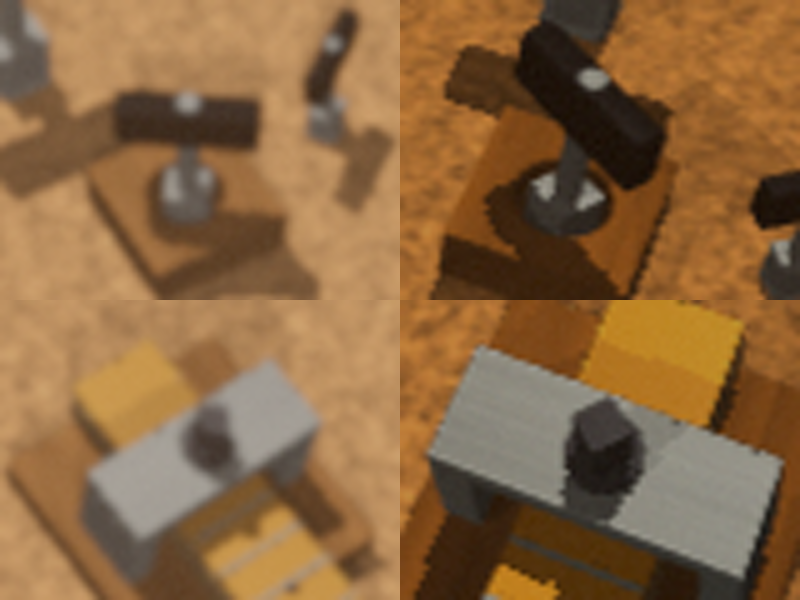

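The crop confirms the middle T-handle standing in the wooden stand, with its cap at scene (257,140) and side (328,150). The press bridge with its dark square screw is in the lower pair.

```bash
python3 - <<'E'
import pickle,numpy as np
from h import *
d=pickle.load(open("d0.pkl","rb"))
def S(p,x,y,ox,oy):p=np.array(p,float)-[ox,oy];return (p+.5)/5-.5+[x,y]
a=tri(d,S([(188,102),(118,105),(258,110)],220,120,0,0),S([(592,78),(540,35),(645,140)],290,135,400,0))
print(a.round(4));v=a[2]-a[1];print(np.linalg.norm(v),np.arctan2(v[1],v[0]))
b=tri(d,S([(210,415),(92,475),(278,360),(318,415),(135,530)],285,230,0,300),S([(608,425),(483,347),(782,462),(740,575),(430,455)],200,280,400,300))
print(b.round(4),b[1:].mean(0));print([ (np.linalg.norm(w),np.arctan2(w[1],w[0])) for w in (b[2]-b[1],b[3]-b[4],b[4]-b[1],b[3]-b[2])])
E
```

```text
[[ 0.4857 -0.2848  0.1082]
 [ 0.5157 -0.3082  0.0986]
 [ 0.4554 -0.2626  0.1072]]
0.0760921217291249 2.4933882734058646
[[0.5048 0.0793 0.1038]
 [0.5592 0.0678 0.0762]
 [0.4531 0.0629 0.0843]
 [0.4515 0.0963 0.0809]
 [0.5571 0.1034 0.0785]] [0.50521828 0.08260951 0.07997253]
[(np.float64(0.10655791021338235), np.float64(-3.0959647548093443)), (np.float64(0.10583546184055609), np.float64(-3.0743329037423166)), (np.float64(0.03579374971961378), np.float64(1.6293462650315274)), (np.float64(0.03360914969310473), np.float64(1.6164448232649407))]
```

```bash
cat >> h.py <<'E'
def yaw(s):
    y=R.from_quat(s["tcp_rot"]).as_matrix()[:,1];return np.arctan2(y[1],y[0])
def plan(s,X,psi,op,n,z0=None):
    """rows from sensed pose to TCP X, tool y at world yaw psi, tool down"""
    Rc=R.from_quat(s["tcp_rot"]);m=np.c_[[np.sin(psi)*-1*-1,-np.cos(psi),0],[np.cos(psi),np.sin(psi),0],[0,0,-1]]
    m[:,0]=np.cross(m[:,1],m[:,2]);Rt=R.from_matrix(m);y0=yaw(s)
    lvl=lambda q:R.from_matrix(np.c_[np.cross([np.cos(q),np.sin(q),0],[0,0,-1]),[np.cos(q),np.sin(q),0],[0,0,-1]])
    dX=(np.array(X)-s["ee_pos"])/n;tilt=(Rc.inv()*lvl(y0)).as_rotvec();out=[]
    dpsi=psi-y0;cur=Rc
    for i in range(n):
        nx=lvl(y0+dpsi*(i+1)/n);sh=cur.inv().apply(dX)*1e3;rv=(cur.inv()*nx).as_rotvec()
        sh=sh.round(1);rv=rv.round(4);out.append([*sh,*rv,op]);cur=cur*R.from_rotvec(rv)
    for k in range(0,n,8):print([[float(v) for v in r] for r in out[k:k+8]])
E
python3 - <<'E'
import pickle
from h import *
d=pickle.load(open("d0.pkl","rb"))
print(tri(d,[(287,127),(221,104)],[(375,172),(333,100)]))
plan(d['s'],[.486,-.285,.2],.923,50,16)
E
```

```text
[[ 0.37973803 -0.30361702  0.07803548]
 [ 0.52095168 -0.42780656  0.12660671]]
[[21.9, -13.0, 1.9, -0.0026, -0.0002, -0.1328, 50.0], [23.4, -10.0, 1.9, -0.0, 0.0, -0.1328, 50.0], [24.6, -6.8, 1.9, -0.0, 0.0, -0.1328, 50.0], [25.2, -3.5, 1.9, -0.0, 0.0, -0.1328, 50.0], [25.5, -0.1, 1.9, -0.0, 0.0, -0.1329, 50.0], [25.3, 3.3, 1.9, -0.0, 0.0, -0.1328, 50.0], [24.6, 6.6, 1.9, -0.0, 0.0, -0.1328, 50.0], [23.5, 9.8, 1.9, -0.0, 0.0, -0.1328, 50.0]]
[[22.0, 12.8, 1.9, -0.0, 0.0, -0.1328, 50.0], [20.1, 15.6, 1.9, -0.0, 0.0, -0.1328, 50.0], [17.9, 18.1, 1.9, -0.0, 0.0, -0.1328, 50.0], [15.3, 20.4, 1.9, -0.0, 0.0, -0.1328, 50.0], [12.5, 22.2, 1.9, -0.0, 0.0, -0.1328, 50.0], [9.5, 23.7, 1.9, -0.0, -0.0, -0.1329, 50.0], [6.2, 24.7, 1.9, -0.0, -0.0, -0.1328, 50.0], [2.9, 25.3, 1.9, -0.0, -0.0, -0.1328, 50.0]]
```

step_arm(
  moves=[
    [[21.9,-13.0,1.9,-0.0026,0,-0.1328,50],[23.4,-10.0,1.9,0,0,-0.1328,50],[24.6,-6.8,1.9,0,0,-0.1328,50],[25.2,-3.5,1.9,0,0,-0.1328,50],[25.5,-0.1,1.9,0,0,-0.1328,50],[25.3,3.3,1.9,0,0,-0.1328,50],[24.6,6.6,1.9,0,0,-0.1328,50],[23.5,9.8,1.9,0,0,-0.1328,50]],
  ],
)

```text
t: 0.95
ee_pos: [0.3607, -0.4451, 0.2156]
tcp_rot: [0.753, 0.658, -0.0, 0.001]
contact_force: [-0.3, 0.2, 0.0]
finger_gap: 0.584
grip_force: 0.0
```

step_arm(
  moves=[
    [[22.0,12.8,1.9,0,0,-0.1328,50],[20.1,15.6,1.9,0,0,-0.1328,50],[17.9,18.1,1.9,0,0,-0.1328,50],[15.3,20.4,1.9,0,0,-0.1328,50],[12.5,22.2,1.9,0,0,-0.1328,50],[9.5,23.7,1.9,0,0,-0.1328,50],[6.2,24.7,1.9,0,0,-0.1328,50],[2.9,25.3,1.9,0,0,-0.1328,50]],
  ],
)

```text
t: 1.75
ee_pos: [0.4867, -0.2853, 0.2002]
tcp_rot: [0.316, 0.949, -0.001, 0.001]
contact_force: [0.5, -0.9, 0.2]
finger_gap: 0.587
grip_force: 0.0
```

step_arm(
  moves=[
    [[0,0,0,0,0,0,50],[0,0,0,0,0,0,50]],
  ],
)

```text
t: 1.95
ee_pos: [0.4861, -0.286, 0.2001]
tcp_rot: [0.319, 0.948, -0.001, 0.0]
contact_force: [-0.3, -0.6, -0.9]
finger_gap: 0.582
grip_force: 0.0
```

```bash
cat > look.py <<'E'
import sys,pickle,cv2
from h import *
from rig import manip
def look(name,cx=None,f=1,w=None):
    s=manip.sense();p=manip.snapshot("wrist");pickle.dump((s,p),open(name+".pkl","wb"))
    print(np.round(s["ee_pos"],4),"yaw",round(float(yaw(s)),4),"gap",s["finger_gap"],s["t"])
    return s,p
E
python3 - <<'E'
from look import *
s,p=look("w1")
cv2.imwrite("pics/w1.png",p["color"]); print(pix(s,p,[[.4857,-.2848,.1065],[.5157,-.3082,.1065],[.4554,-.2626,.1065]]))
E
```

```text
[ 0.4861 -0.286   0.2001] yaw 0.9222 gap 0.5823741055268044 1.95
[[255.35666628 192.23166248]
 [254.71559252 234.119333  ]
 [254.62713799 147.12346652]]
```

View pics/w1.png

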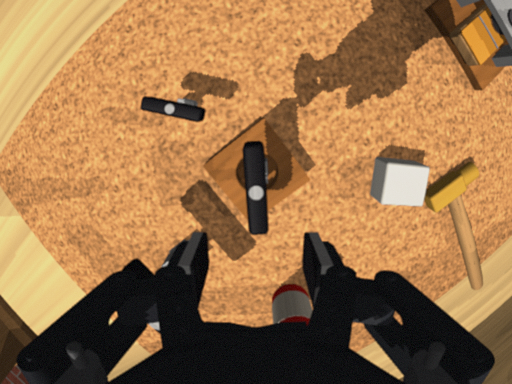

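The wrist view shows the handle from (254,142) to (259,234), with its cap at (256,192), as predicted. The glue bottle is at (290,300), so I'll check clearance to it.

```bash
python3 - <<'E'
from look import *
s,p=pickle.load(open("w1.pkl","rb"));d=pickle.load(open("d0.pkl","rb"))
a=onplane(s,p,[(256,192),(254,142),(259,234)],.1065);v=a[1]-a[2];print(a.round(4),np.arctan2(v[1],v[0]))
print("glue",tri(d,[(183,135)],[(266,92)]))
psi=np.arctan2(v[1],v[0])-np.pi/2;print(psi)
plan(s,[a[0][0],a[0][1],.0725],psi,50,4)
E
```

```text
[[ 0.4859 -0.2843  0.1065]
 [ 0.4518 -0.2605  0.1065]
 [ 0.5179 -0.3052  0.1065]] 2.5471138846509143
glue [[ 0.66139599 -0.36159255  0.14647813]]
0.9763175578560177
[[0.4, 0.4, 31.9, -0.0018, 0.0014, -0.0135, 50.0], [0.3, 0.3, 31.9, -0.0, 0.0, -0.0136, 50.0], [0.3, 0.3, 31.9, -0.0, 0.0, -0.0135, 50.0], [0.3, 0.3, 31.9, -0.0, 0.0, -0.0136, 50.0]]
```

step_arm(
  moves=[
    [[0.4,1,31.9,-0.0018,0.0014,-0.0135,50],[0.3,0.5,31.9,0,0,-0.0136,50],[0.3,0.3,31.9,0,0,-0.0135,50],[0.3,0.3,31.9,0,0,-0.0136,50],[0,0,0,0,0,0,50]],
  ],
)

```text
t: 2.5
ee_pos: [0.4824, -0.2844, 0.069]
tcp_rot: [0.294, 0.956, -0.0, -0.004]
contact_force: [-1.0, -0.0, 0.8]
finger_gap: 0.579
grip_force: 0.0
```

step_arm(
  moves=[
    [[0,0,0,0,0,0,5],[0,0,0,0,0,0,5],[0,0,0,0,0,0,5],[0,0,0,0,0,0,5],[0,0,0,0,0,0,5],[0,0,0,0,0,0,5]],
  ],
  grip_force=70,
)

```text
t: 3.1
ee_pos: [0.488, -0.2844, 0.0747]
tcp_rot: [0.293, 0.956, -0.0, 0.002]
contact_force: [-0.3, -1.2, 6.5]
finger_gap: 0.198
grip_force: 69.2
```

```bash
python3 - <<'E'
from look import *
s=manip.sense();print(s["ee_pos"],yaw(s),s["contact_force"],s["grip_force"],R.from_quat(s["tcp_rot"]).as_matrix()[:,2])
plan(s,[s["ee_pos"][0],s["ee_pos"][1],.2],.976,5,4)
s=dict(s);s["ee_pos"]=np.array([s["ee_pos"][0],s["ee_pos"][1],.2])
plan(s,[.563,.041,.2],.976,5,10)
E
```

```text
[ 0.48803277 -0.28439869  0.07471413] 0.9767140512003166 [-0.31624036 -1.20883644  6.52583956] 69.21418190002441 [ 0.00426392 -0.00234983 -0.99998815]
[[-0.2, 0.0, -31.3, 0.0004, 0.0048, 0.0002, 5.0], [-0.0, 0.0, -31.3, 0.0, 0.0, 0.0002, 5.0], [-0.0, 0.0, -31.3, 0.0, 0.0, 0.0001, 5.0], [-0.0, 0.0, -31.3, 0.0, 0.0, 0.0002, 5.0]]
[[12.0, 31.2, -0.0, 0.0004, 0.0048, 0.0001, 5.0], [12.0, 31.2, 0.0, 0.0, 0.0, 0.0, 5.0], [12.0, 31.2, 0.0, 0.0, 0.0, 0.0001, 5.0], [12.0, 31.2, 0.0, 0.0, 0.0, 0.0001, 5.0], [12.0, 31.2, 0.0, 0.0, 0.0, 0.0001, 5.0], [12.0, 31.2, 0.0, 0.0, 0.0, 0.0, 5.0], [12.0, 31.2, 0.0, 0.0, 0.0, 0.0001, 5.0], [12.0, 31.2, 0.0, 0.0, 0.0, 0.0001, 5.0]]
[[12.0, 31.2, 0.0, 0.0, 0.0, 0.0, 5.0], [12.0, 31.2, 0.0, 0.0, 0.0, 0.0001, 5.0]]
```

step_arm(
  moves=[
    [[0,0,-15,0,0.0048,0,5],[0,0,-31.3,0,0,0,5],[0,0,-31.3,0,0,0,5],[0,0,-31.3,0,0,0,5],[0,0,-16,0,0,0,5],[6,15,0,0,0,0,5],[12,31.2,0,0,0,0,5],[12,31.2,0,0,0,0,5]],
  ],
)

```text
t: 3.9
ee_pos: [0.5042, -0.201, 0.1964]
tcp_rot: [0.293, 0.956, 0.001, -0.003]
contact_force: [1.5, -0.2, -2.9]
finger_gap: 0.197
grip_force: 68.5
```

step_arm(
  moves=[
    [[12,31.2,0,0,0,0,5],[12,31.2,0,0,0,0,5],[12,31.2,0,0,0,0,5],[12,31.2,0,0,0,0,5],[12,31.2,0,0,0,0,5],[12,31.2,0,0,0,0,5],[12,31.2,0,0,0,0,5],[6,16,0,0,0,0,5]],
  ],
)

```text
t: 4.7
ee_pos: [0.5603, 0.0476, 0.197]
tcp_rot: [0.289, 0.957, 0.002, -0.004]
contact_force: [0.5, -0.7, -2.0]
finger_gap: 0.201
grip_force: 68.6
```

step_arm(
  moves=[
    [[0,0,0,0,0,0,5],[0,0,0,0,0,0,5],[0,0,0,0,0,0,5]],
  ],
)

```text
t: 5.0
ee_pos: [0.5611, 0.04, 0.1974]
tcp_rot: [0.293, 0.956, -0.0, -0.003]
contact_force: [0.0, 0.2, -2.8]
finger_gap: 0.195
grip_force: 68.6
```

```bash
python3 - <<'E'
from look import *
s,p=look("w2");print(s["contact_force"])
a=p["color"][:,:];q=pix(s,p,[.505,.081,.108])[0];print(q)
x,y=int(q[0])-40,int(q[1])-30
print(x,y)
c=cv2.resize(p["color"][max(y,0):y+60,x:x+80],(800,600),interpolation=cv2.INTER_CUBIC)
cv2.imwrite("pics/w2c.png",np.hstack([cv2.resize(p["color"],(400,300)),cv2.resize(c,(400,300))]) )
E
```

```text
[0.5611 0.04   0.1974] yaw 0.9753 gap 0.19491000005049997 5.0
[ 0.02125378  0.17749933 -2.78106382]
[257.79029087 109.26582723]
217 79
```

View pics/w2c.png

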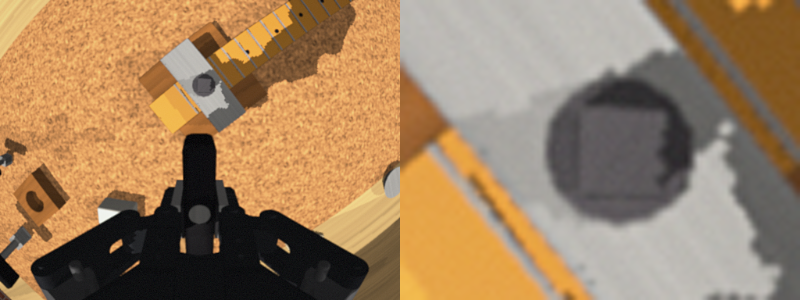

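```bash
python3 - <<'E'
from look import *
s,p=pickle.load(open("w2.pkl","rb"))
c=cv2.resize(p["color"][92:128,242:290],(768,576),interpolation=cv2.INTER_CUBIC).astype(float)
cv2.imwrite("pics/w2d.png",np.clip((c-30)*2.2,0,255).astype(np.uint8))
E
```

```text
(no output)
```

View pics/w2d.png

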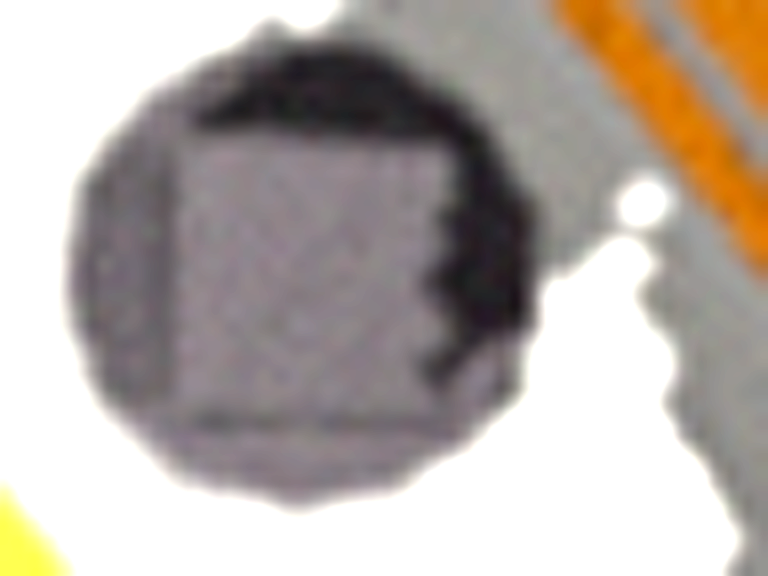

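The close crop shows the square head top with corners near (178,130), (455,140), (440,420) and (170,410), nearly in line with the tool axes. Next I compute the offset, taking the driver cap's place in the grip from the same picture.

```bash
python3 - <<'E'
from look import *
s,p=pickle.load(open("w2.pkl","rb"))
q=(np.array([(178,130),(455,140),(440,420),(170,410)])+.5)/16-.5+[242,92]
a=onplane(s,p,q,.108);c=a.mean(0);print(a.round(4),c)
for i in range(4):
    v=a[(i+1)%4]-a[i];print(np.linalg.norm(v[:2]),(np.arctan2(v[1],v[0])-yaw(s)+np.pi/4)%(np.pi/2)-np.pi/4)
g=p["color"][255:295,235:275].min(2).astype(int);m=(g>100).astype(np.uint8)
n,l,st,ce=cv2.connectedComponentsWithStats(m);print(st[:5],ce[:5]+[235,255])
T=R.from_quat(s["tcp_rot"]).as_matrix()
for dx in(-2,0,2,4):
  for z in (-30,-34): print(dx,z,pix(s,p,s["ee_pos"]+T@np.array([dx,0,z])/1e3))
E
```

```text
[[0.4966 0.0819 0.108 ]
 [0.5044 0.0927 0.108 ]
 [0.5153 0.0845 0.108 ]
 [0.5077 0.0739 0.108 ]] [0.50599455 0.0832738  0.108     ]
0.013317760750370042 -0.0318255085068494
0.013692808593310573 -0.047573773308956735
0.01305515600827792 -0.033612018602337645
0.01366786830904857 -0.028387034798680322
[[   0    0   40   40 1600]] [[254.5 274.5]]
-2 -30 [[253.44938846 278.20112704]]
-2 -34 [[253.39645909 283.17081026]]
0 -30 [[253.44044239 274.45591043]]
0 -34 [[253.38663137 279.37094257]]
2 -30 [[253.43156319 270.64986408]]
2 -34 [[253.37686366 275.50608927]]
4 -30 [[253.42276   266.7827718]]
4 -34 [[253.36716603 271.57590873]]
```

```bash
python3 - <<'E'
from look import *
s,p=pickle.load(open("w2.pkl","rb"))
g=p["color"][262:290,242:270].min(2).astype(int)
m=(g>g.max()*.65).astype(np.uint8);print(g.max());n,l,st,ce=cv2.connectedComponentsWithStats(m);print(st,ce+[242,262])
t=yaw(s);c=np.array([.5060,.0833]);tx=np.array([-np.sin(.94),np.cos(.94)])
X=c-tx*.0018-0.0005*np.array([np.cos(.94),np.sin(.94)]);print(X)
plan(s,[*X,.1974],.94,5,5)
E
```

```text
75
[[  0   0  28  28 272]
 [  0   0  27  25 512]] [[256.4375     278.36397059]
 [255.00195312 273.97851562]]
[0.50715871 0.0818346 ]
[[13.6, 0.9, 0.1, -0.0023, -0.0049, 0.007, 5.0], [13.6, 0.8, 0.0, 0.0, -0.0, 0.0071, 5.0], [13.6, 0.7, 0.0, 0.0, -0.0, 0.007, 5.0], [13.6, 0.6, 0.0, 0.0, -0.0, 0.0071, 5.0], [13.6, 0.5, 0.0, 0.0, -0.0, 0.0071, 5.0]]
```

step_arm(
  moves=[
    [[13.6,0.9,0.1,-0.0023,-0.0049,0.007,5],[13.6,0.8,0,0,0,0.0071,5],[13.6,0.7,0,0,0,0.007,5],[13.6,0.6,0,0,0,0.0071,5],[13.6,0.5,0,0,0,0.0071,5],[0,0,5,0,0,0,5],[0,0,5,0,0,0,5],[0,0,0,0,0,0,5]],
  ],
)

```text
t: 5.85
ee_pos: [0.5082, 0.0825, 0.1873]
tcp_rot: [0.31, 0.951, 0.001, 0.0]
contact_force: [0.0, -0.3, -2.7]
finger_gap: 0.201
grip_force: 68.6
```

step_arm(
  moves=[
    [[0,0,0,0,0,0,5],[0,0,0,0,0,0,5]],
  ],
)

```text
t: 6.05
ee_pos: [0.5087, 0.0831, 0.1882]
tcp_rot: [0.31, 0.951, 0.001, 0.001]
contact_force: [0.7, -0.1, -2.5]
finger_gap: 0.195
grip_force: 68.6
```

```bash
python3 - <<'E'
from look import *
s=manip.sense();print(s["ee_pos"],yaw(s),s["contact_force"])
d={n:manip.snapshot(n) for n in("scene","side")};pickle.dump(d,open("d1.pkl","wb"))
def c(n,x,y,w=64,h=96):return cv2.resize(d[n]["color"][y:y+h,x:x+w],(384,576),interpolation=cv2.INTER_CUBIC)
cv2.imwrite("pics/fit.png",np.hstack([c("scene",295,200),c("side",208,250)]))
plan(s,[.50716,.08183,.1874],.94,5,1)
E
```

```text
[0.5086581  0.08307092 0.18820995] 0.9408017048388306 [ 0.65757567 -0.10798082 -2.53391401]
[[0.5, -1.9, 0.8, 0.003, 0.0009, 0.0008, 5.0]]
```

View pics/fit.png

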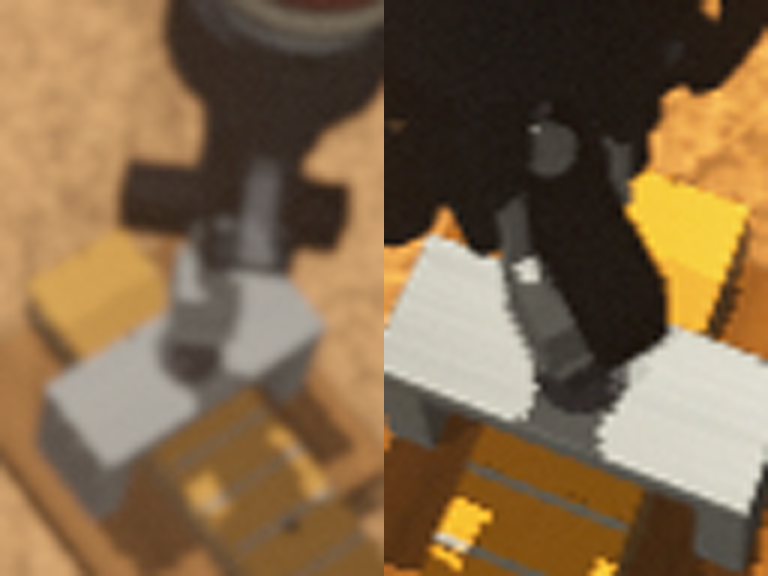

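The socket hangs just above the screw in both views: about (203,330) over (192,365) in the scene view, and (570,365) over (580,395) in the side view. I'll correct 2 mm along tool y and go down gently.

step_arm(
  moves=[
    [[0.5,-1.9,2,0.002,0.0009,0.0,5],[0,0,3,0,0,0,5],[0,0,3,0,0,0,5],[0,0,2,0,0,0,5],[0,0,2,0,0,0,5],[0,0,2,0,0,0,5],[0,0,0,0,0,0,5]],
  ],
)

```text
t: 6.85
ee_pos: [0.5065, 0.0821, 0.174]
tcp_rot: [0.309, 0.951, 0.0, -0.0]
contact_force: [0.1, 0.1, -2.3]
finger_gap: 0.198
grip_force: 68.6
```

step_arm(
  moves=[
    [[0,0,2,0,0,0,5],[0,0,2,0,0,0,5],[0,0,2,0,0,0,5],[0,0,1,0,0,0,5]],
  ],
)

```text
t: 7.25
ee_pos: [0.5066, 0.0821, 0.1671]
tcp_rot: [0.309, 0.951, 0.0, -0.0]
contact_force: [-0.7, -0.2, -2.2]
finger_gap: 0.196
grip_force: 68.6
```

Mouth near 0.098, past the flare, with no contact. I'll go on down.

step_arm(
  moves=[
    [[0,0,2,0,0,0,5],[0,0,2,0,0,0,5],[0,0,2,0,0,0,5],[0,0,1,0,0,0,5]],
  ],
)

```text
t: 7.65
ee_pos: [0.5066, 0.0822, 0.1601]
tcp_rot: [0.309, 0.951, 0.0, -0.0]
contact_force: [-0.7, 0.3, -2.2]
finger_gap: 0.197
grip_force: 68.6
```

step_arm(
  moves=[
    [[0,0,1.5,0,0,0,5],[0,0,1,0,0,0,5],[0,0,1,0,0,0,5]],
  ],
)

```text
t: 7.95
ee_pos: [0.5067, 0.0822, 0.1568]
tcp_rot: [0.309, 0.951, 0.0, 0.0]
contact_force: [-1.2, 0.3, -1.4]
finger_gap: 0.198
grip_force: 68.6
```

step_arm(
  moves=[
    [[0,0,1,0,0,0,5],[0,0,1,0,0,0,5]],
  ],
)

```text
t: 8.15
ee_pos: [0.5068, 0.0822, 0.1548]
tcp_rot: [0.309, 0.951, 0.0, 0.0]
contact_force: [-0.0, 1.2, -2.8]
finger_gap: 0.2
grip_force: 68.6
```

step_arm(
  moves=[
    [[0,0,1,0,0,0,5],[0,0,0,0,0,0,5]],
  ],
)

```text
t: 8.35
ee_pos: [0.5069, 0.0823, 0.1546]
tcp_rot: [0.309, 0.951, 0.0, 0.001]
contact_force: [-1.3, -0.7, 4.8]
finger_gap: 0.2
grip_force: 69.6
```

The socket is fully seated: TCP z 0.1546, as expected, with about 7 N of push. I raise the grip and turn clockwise through the part that is certainly free, pivoting on the screw axis.

```bash
cat > t.py <<'E'
from look import *
s=manip.sense();print("t",s["t"],"yaw %.4f"%yaw(s),"pos",np.round(s["ee_pos"]*np.array(1e3),1),"F",np.round(s["contact_force"],1),"M",np.round(s["ft_torque"],3),"j7",round(s["joints"][6],3),"e7",np.round(s["effort"][6],3))
E
python3 t.py
```

```text
t 8.35 yaw 0.9417 pos [506.9  82.3 154.6] F [-1.3 -0.7  4.8] M [-0.189  0.381  0.023] j7 0.321 e7 -0.003
```

step_arm(
  moves=[
    [[0,0,0,0,0,0,5],[0,0,0,0,0,0,5]],
  ],
  grip_force=110,
)

```text
t: 8.55
ee_pos: [0.5069, 0.0823, 0.1547]
tcp_rot: [0.309, 0.951, 0.0, 0.001]
contact_force: [-1.9, -1.8, 5.5]
finger_gap: 0.192
grip_force: 107.1
```

```bash
python3 t.py
```

```text
t 8.55 yaw 0.9417 pos [506.9  82.3 154.7] F [-1.9 -1.8  5.5] M [-0.22   0.435 -0.003] j7 0.321 e7 -0.002
```

step_arm(
  moves=[
    [[0,-0.08,0.05,0,0,0.045,5],[0,-0.08,0.05,0,0,0.045,5],[0,-0.08,0.05,0,0,0.045,5],[0,-0.08,0.05,0,0,0.045,5]],
  ],
)

```text
t: 8.95
ee_pos: [0.5074, 0.0818, 0.1547]
tcp_rot: [0.394, 0.919, 0.001, 0.001]
contact_force: [-0.7, -0.7, 6.4]
finger_gap: 0.193
grip_force: 107.5
```

```bash
python3 t.py
```

```text
t 8.95 yaw 0.7603 pos [507.4  81.8 154.7] F [-0.7 -0.7  6.4] M [-0.334  0.314  0.01 ] j7 0.176 e7 0.144
```

step_arm(
  moves=[
    [[0,-0.08,0.05,0,0,0.045,5],[0,-0.08,0.05,0,0,0.045,5],[0,-0.08,0.05,0,0,0.045,5]],
  ],
)

```text
t: 9.25
ee_pos: [0.5072, 0.0815, 0.1547]
tcp_rot: [0.455, 0.89, 0.001, 0.001]
contact_force: [-0.8, -1.6, 7.7]
finger_gap: 0.195
grip_force: 107.6
```

```bash
python3 t.py
```

```text
t 9.25 yaw 0.6252 pos [507.2  81.5 154.7] F [-0.8 -1.6  7.7] M [-0.385  0.291  0.061] j7 0.069 e7 0.161
```

step_arm(
  moves=[
    [[0,-0.05,0.05,0,0,0.03,5],[0,-0.05,0.03,0,0,0.03,5]],
  ],
)

```text
t: 9.45
ee_pos: [0.5071, 0.0814, 0.1546]
tcp_rot: [0.482, 0.876, 0.001, 0.001]
contact_force: [-2.0, -1.4, 6.5]
finger_gap: 0.195
grip_force: 107.7
```

```bash
python3 t.py
```

```text
t 9.45 yaw 0.5658 pos [507.1  81.4 154.6] F [-2.  -1.4  6.5] M [-0.454  0.356  0.081] j7 0.022 e7 0.084
```

step_arm(
  moves=[
    [[0,-0.05,0.05,0,0,0.03,5],[0,-0.05,0.03,0,0,0.03,5]],
  ],
)

```text
t: 9.65
ee_pos: [0.507, 0.0813, 0.1546]
tcp_rot: [0.508, 0.862, 0.001, 0.001]
contact_force: [-1.2, -1.3, 7.4]
finger_gap: 0.196
grip_force: 107.8
```

```bash
python3 t.py
```

```text
t 9.65 yaw 0.5057 pos [507.   81.3 154.6] F [-1.2 -1.3  7.4] M [-0.467  0.412  0.04 ] j7 -0.026 e7 0.091
```

step_arm(
  moves=[
    [[0,-0.05,0.05,0,0,0.03,5],[0,-0.05,0.03,0,0,0.03,5]],
  ],
)

```text
t: 9.85
ee_pos: [0.5069, 0.0813, 0.1546]
tcp_rot: [0.533, 0.846, 0.001, 0.001]
contact_force: [-1.8, -1.7, 9.3]
finger_gap: 0.193
grip_force: 107.8
```

```bash
python3 t.py
```

```text
t 9.85 yaw 0.4457 pos [506.9  81.3 154.6] F [-1.8 -1.7  9.3] M [-0.513  0.441  0.092] j7 -0.074 e7 0.088
```

step_arm(
  moves=[
    [[0,-0.05,0,0,0,0.03,5],[0,-0.05,0,0,0,0.03,5]],
  ],
)

```text
t: 10.05
ee_pos: [0.5068, 0.0811, 0.1546]
tcp_rot: [0.558, 0.83, 0.001, 0.001]
contact_force: [-1.4, -2.1, 8.8]
finger_gap: 0.196
grip_force: 107.8
```

```bash
python3 t.py
```

```text
t 10.05 yaw 0.3857 pos [506.8  81.1 154.6] F [-1.4 -2.1  8.8] M [-0.469  0.403  0.071] j7 -0.121 e7 0.086
```

step_arm(
  moves=[
    [[0,-0.05,0,0,0,0.03,5],[0,-0.05,0,0,0,0.03,5]],
  ],
)

```text
t: 10.25
ee_pos: [0.5066, 0.0811, 0.1546]
tcp_rot: [0.583, 0.812, 0.001, 0.001]
contact_force: [-1.5, -1.5, 7.7]
finger_gap: 0.194
grip_force: 107.8
```

```bash
python3 t.py
```

```text
t 10.25 yaw 0.3257 pos [506.6  81.1 154.6] F [-1.5 -1.5  7.7] M [-0.497  0.492  0.118] j7 -0.169 e7 0.085
```

step_arm(
  moves=[
    [[0,-0.05,0,0,0,0.03,5],[0,-0.05,0,0,0,0.03,5]],
  ],
)

```text
t: 10.45
ee_pos: [0.5065, 0.081, 0.1546]
tcp_rot: [0.607, 0.795, 0.001, 0.001]
contact_force: [-0.5, -2.0, 7.9]
finger_gap: 0.191
grip_force: 107.8
```

```bash
python3 t.py
```

```text
t 10.45 yaw 0.2657 pos [506.5  81.  154.6] F [-0.5 -2.   7.9] M [-0.549  0.498 -0.007] j7 -0.216 e7 0.084
```

step_arm(
  moves=[
    [[0,-0.05,0,0,0,0.03,5],[0,-0.05,0,0,0,0.03,5]],
  ],
)

```text
t: 10.65
ee_pos: [0.5064, 0.0809, 0.1546]
tcp_rot: [0.631, 0.776, 0.001, 0.001]
contact_force: [-2.5, -0.8, 9.5]
finger_gap: 0.197
grip_force: 107.9
```

```bash
python3 t.py
```

```text
t 10.65 yaw 0.2056 pos [506.4  80.9 154.6] F [-2.5 -0.8  9.5] M [-0.493  0.503  0.067] j7 -0.264 e7 0.084
```

step_arm(
  moves=[
    [[0,-0.05,0,0,0,0.03,5],[0,-0.05,0,0,0,0.03,5]],
  ],
)

```text
t: 10.85
ee_pos: [0.5062, 0.0809, 0.1547]
tcp_rot: [0.654, 0.757, 0.001, 0.001]
contact_force: [-1.5, -2.2, 8.4]
finger_gap: 0.191
grip_force: 107.9
```

```bash
python3 t.py
```

```text
t 10.85 yaw 0.1457 pos [506.2  80.9 154.7] F [-1.5 -2.2  8.4] M [-0.578  0.508  0.127] j7 -0.312 e7 0.084
```

step_arm(
  moves=[
    [[0,-0.05,0,0,0,0.03,5],[0,-0.05,0,0,0,0.03,5]],
  ],
)

```text
t: 11.05
ee_pos: [0.5061, 0.0808, 0.1546]
tcp_rot: [0.676, 0.737, 0.001, 0.001]
contact_force: [-1.8, -1.8, 9.1]
finger_gap: 0.192
grip_force: 107.9
```

```bash
python3 t.py
```

```text
t 11.05 yaw 0.0856 pos [506.1  80.8 154.6] F [-1.8 -1.8  9.1] M [-0.556  0.495  0.016] j7 -0.359 e7 0.084
```

step_arm(
  moves=[
    [[0,-0.05,0,0,0,0.03,5],[0,-0.05,0,0,0,0.03,5]],
  ],
)

```text
t: 11.25
ee_pos: [0.506, 0.0808, 0.1546]
tcp_rot: [0.698, 0.716, 0.001, 0.001]
contact_force: [-1.0, -3.2, 7.9]
finger_gap: 0.195
grip_force: 107.9
```

```bash
python3 t.py
```

```text
t 11.25 yaw 0.0257 pos [506.   80.8 154.6] F [-1.  -3.2  7.9] M [-0.571  0.607  0.058] j7 -0.407 e7 0.084
```

step_arm(
  moves=[
    [[0,-0.05,0,0,0,0.03,5],[0,-0.05,0,0,0,0.03,5]],
  ],
)

```text
t: 11.45
ee_pos: [0.5058, 0.0807, 0.1546]
tcp_rot: [0.719, 0.695, 0.0, 0.001]
contact_force: [-2.0, -2.0, 8.5]
finger_gap: 0.194
grip_force: 107.9
```

```bash
python3 t.py
```

```text
t 11.45 yaw -0.0341 pos [505.8  80.7 154.6] F [-2.  -2.   8.5] M [-0.53   0.602  0.204] j7 -0.454 e7 -0.026
```

Torque starts to rise, so the stop is reached. I go on in fine steps now.

step_arm(
  moves=[
    [[0,-0.03,0,0,0,0.015,5]],
  ],
)

```text
t: 11.55
ee_pos: [0.5058, 0.0808, 0.1546]
tcp_rot: [0.724, 0.69, 0.0, 0.001]
contact_force: [-2.0, -1.5, 9.0]
finger_gap: 0.198
grip_force: 107.9
```

```bash
python3 t.py
```

```text
t 11.55 yaw -0.0479 pos [505.8  80.8 154.6] F [-2.  -1.5  9. ] M [-0.58   0.552  0.261] j7 -0.465 e7 -0.217
```

step_arm(
  moves=[
    [[0,0,0,0,0,0.015,5]],
  ],
)

```text
t: 11.65
ee_pos: [0.5058, 0.0807, 0.1546]
tcp_rot: [0.729, 0.685, 0.0, 0.001]
contact_force: [-1.9, -2.4, 9.3]
finger_gap: 0.191
grip_force: 108.0
```

```bash
python3 t.py
```

```text
t 11.65 yaw -0.0622 pos [505.8  80.7 154.6] F [-1.9 -2.4  9.3] M [-0.597  0.598  0.355] j7 -0.477 e7 -0.273
```

step_arm(
  moves=[
    [[0,0,0,0,0,0.012,5]],
  ],
)

```text
t: 11.75
ee_pos: [0.5057, 0.0807, 0.1546]
tcp_rot: [0.733, 0.681, 0.0, 0.001]
contact_force: [-2.3, -2.5, 8.9]
finger_gap: 0.19
grip_force: 108.0
```

```bash
python3 t.py
```

```text
t 11.75 yaw -0.0736 pos [505.7  80.7 154.6] F [-2.3 -2.5  8.9] M [-0.695  0.544  0.432] j7 -0.486 e7 -0.37
```

step_arm(
  moves=[
    [[0,0,0,0,0,0.01,5]],
  ],
)

```text
t: 11.85
ee_pos: [0.5057, 0.0808, 0.1546]
tcp_rot: [0.736, 0.677, 0.0, 0.001]
contact_force: [-2.7, -2.1, 8.6]
finger_gap: 0.192
grip_force: 108.0
```

```bash
python3 t.py
```

```text
t 11.85 yaw -0.0831 pos [505.7  80.8 154.6] F [-2.7 -2.1  8.6] M [-0.663  0.58   0.462] j7 -0.494 e7 -0.418
```

step_arm(
  moves=[
    [[0,0,0,0,0,0.01,5]],
  ],
)

```text
t: 11.95
ee_pos: [0.5057, 0.0807, 0.1546]
tcp_rot: [0.739, 0.674, 0.0, 0.001]
contact_force: [-3.1, -2.4, 8.6]
finger_gap: 0.193
grip_force: 108.0
```

```bash
python3 t.py
```

```text
t 11.95 yaw -0.0927 pos [505.7  80.7 154.6] F [-3.1 -2.4  8.6] M [-0.651  0.554  0.477] j7 -0.501 e7 -0.446
```

step_arm(
  moves=[
    [[0,0,0,0,0,0.01,5]],
  ],
)

```text
t: 12.05
ee_pos: [0.5057, 0.0807, 0.1546]
tcp_rot: [0.743, 0.67, 0.0, 0.001]
contact_force: [-2.3, -2.6, 8.5]
finger_gap: 0.193
grip_force: 108.0
```

```bash
python3 t.py
```

```text
t 12.05 yaw -0.1028 pos [505.7  80.7 154.6] F [-2.3 -2.6  8.5] M [-0.659  0.604  0.466] j7 -0.509 e7 -0.405
```

Torque has peaked and begins to fall: the break-over is starting.

step_arm(
  moves=[
    [[0,0,0,0,0,0.01,5]],
  ],
)

```text
t: 12.15
ee_pos: [0.5056, 0.0807, 0.1546]
tcp_rot: [0.746, 0.666, 0.0, 0.001]
contact_force: [-1.7, -2.0, 9.2]
finger_gap: 0.192
grip_force: 108.0
```

```bash
python3 t.py
```

```text
t 12.15 yaw -0.1130 pos [505.6  80.7 154.6] F [-1.7 -2.   9.2] M [-0.654  0.584  0.39 ] j7 -0.517 e7 -0.367
```

step_arm(
  moves=[
    [[0,0,0,0,0,0.01,5]],
  ],
)

```text
t: 12.25
ee_pos: [0.5056, 0.0807, 0.1546]
tcp_rot: [0.749, 0.662, 0.0, 0.001]
contact_force: [-2.0, -2.0, 8.3]
finger_gap: 0.192
grip_force: 107.9
```

```bash
python3 t.py
```

```text
t 12.25 yaw -0.1233 pos [505.6  80.7 154.6] F [-2.  -2.   8.3] M [-0.646  0.576  0.372] j7 -0.525 e7 -0.329
```

step_arm(
  moves=[
    [[0,0,0,0,0,0.01,5]],
  ],
)

```text
t: 12.35
ee_pos: [0.5055, 0.0807, 0.1546]
tcp_rot: [0.753, 0.658, 0.0, 0.001]
contact_force: [-1.4, -1.6, 10.2]
finger_gap: 0.195
grip_force: 107.9
```

```bash
python3 t.py
```

```text
t 12.35 yaw -0.1335 pos [505.5  80.7 154.6] F [-1.4 -1.6 10.2] M [-0.63   0.602  0.341] j7 -0.533 e7 -0.29
```

A clean click, with about 0.05 rad of give. I ease back now.

step_arm(
  moves=[
    [[0,0,0,0,0,-0.03,5],[0,0,0,0,0,-0.03,5],[0,0.05,0,0,0,-0.03,5],[0,0.05,0,0,0,-0.03,5],[0,0,0,0,0,0,5]],
  ],
)

```text
t: 12.85
ee_pos: [0.5059, 0.0808, 0.1546]
tcp_rot: [0.712, 0.702, 0.001, 0.001]
contact_force: [-2.2, -1.9, 8.3]
finger_gap: 0.189
grip_force: 107.9
```

```bash
python3 t.py
```

```text
t 12.85 yaw -0.0151 pos [505.9  80.8 154.6] F [-2.2 -1.9  8.3] M [-0.542  0.597  0.105] j7 -0.439 e7 0.053
```

step_arm(
  moves=[
    [[0,0.05,0,0,0,-0.03,5],[0,0,-0.5,0,0,0,5],[0,0,-0.5,0,0,0,5],[0,0,0,0,0,0,5]],
  ],
  grip_force=30,
)

```text
t: 13.25
ee_pos: [0.5059, 0.0809, 0.1547]
tcp_rot: [0.702, 0.712, 0.001, 0.001]
contact_force: [-0.8, -1.8, 5.2]
finger_gap: 0.195
grip_force: 107.3
```

```bash
python3 t.py
```

```text
t 13.25 yaw 0.0143 pos [505.9  80.9 154.7] F [-0.8 -1.8  5.2] M [-0.599  0.196  0.002] j7 -0.415 e7 -0.0
```

step_arm(
  moves=[
    [[0,0,-0.6,0,0,0,5],[0,0,0,0,0,0,10],[0,0,0,0,0,0,20],[0,0,0,0,0,0,30],[0,0,0,0,0,0,45],[0,0,0,0,0,0,50],[0,0,0,0,0,0,50],[0,0,0,0,0,0,50]],
  ],
)

```text
t: 14.05
ee_pos: [0.5054, 0.0816, 0.1548]
tcp_rot: [0.702, 0.712, 0.0, -0.0]
contact_force: [-0.5, -0.4, -0.3]
finger_gap: 0.58
grip_force: 0.0
```

```bash
python3 t.py
```

```text
t 14.05 yaw 0.0149 pos [505.4  81.6 154.8] F [-0.5 -0.4 -0.3] M [ 0.004 -0.003  0.011] j7 -0.414 e7 -0.0
```

Released and free of contact. I lift straight up, then look.

step_arm(
  moves=[
    [[0,0,-10,0,0,0,50],[0,0,-20,0,0,0,50],[0,0,-30,0,0,0,50],[0,0,-30,0,0,0,50],[0,0,-15,0,0,0,50],[0,0,0,0,0,0,50],[0,0,0,0,0,0,50]],
  ],
)

```text
t: 14.75
ee_pos: [0.5051, 0.0813, 0.2599]
tcp_rot: [0.702, 0.712, 0.0, 0.0]
contact_force: [-0.4, 0.5, 0.2]
finger_gap: 0.583
grip_force: 0.0
```

```bash
python3 - <<'E'
from look import *
s,p=look("w3");d={n:manip.snapshot(n) for n in("scene","side")}
def c(n,x,y,w=80,h=96):return cv2.resize(d[n]["color"][y:y+h,x:x+w],(250,300),interpolation=cv2.INTER_CUBIC)
cv2.imwrite("pics/end.png",np.hstack([cv2.resize(p["color"][90:290,150:364],(300,300)),c("scene",285,200),c("side",200,250)]))
X=s["ee_pos"].copy();X[2]=.186;print(pix(s,p,X))
E
```

```text
[0.5051 0.0813 0.2599] yaw 0.0146 gap 0.5833834982490824 14.75
[[253.67145253 202.18240549]]
```

View pics/end.png

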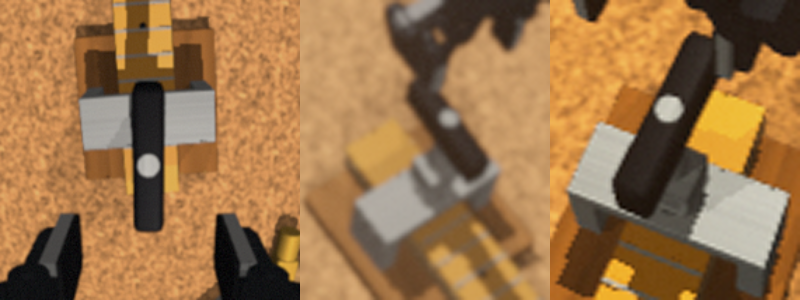

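The end view shows the driver upright and fully down on the screw, its cap at (148,165) in the wrist crop, with the gripper clear.

```bash
python3 -c "
from rig import manip
print(manip.finish_job())"
```

```text
the job is handed in; nothing more can be done
None
```

I fitted the middle-sized driver fully down on the screw, turned it clockwise to a clean click (about 0.05 rad of give, estimated from the torque drop), eased it back, released it standing on the tight screw, and handed the job in at about 15 s; no verdict was returned.

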